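# Unstack the lunch tins onto their mats

### The job

Five packed lunch containers stand in two stacks on the teak tray. Take the stacks apart and set each container directly on the white mat of its own shape and size, in the middle of the mat and, unless it is round, turned to line up with it. They are full, so never tip one over and set each down gently on its mat instead of dropping it.

Things in the scene. Friction and masses are not known exactly. Their poses are not given: they have to be found in the camera images.
- bento_mid (a point): Closed pink plastic bento box, rectangular, 130 mm (x) by 62 mm (y) by 38 mm high, about 280 g. Origin at its centre, half-way up; z up. Loose, smooth flat lid and flat underside, nothing sticks out of the lid. x along its length. Stands on the tray's floor (10 mm above the work surface) with the round or the oval tin on it, and the pot on top of that.
- square_tin_mid (a point): Closed stainless steel square tin, 62 by 62 mm, 38 mm high, about 220 g. Origin at its centre, half-way up; z up. Loose, smooth flat lid and flat underside, nothing sticks out of the lid. x and y square to its sides. Stands on the tray's floor with the round or the oval tin on it.
- round_tin_mid (a point): Closed stainless steel round tin, 54 mm diameter, 32 mm high, about 150 g. Origin at its centre, half-way up; z up. Loose, smooth flat lid and flat underside, nothing sticks out of the lid.  Starts on the bento box or on the square tin.
- oval_tin_mid (a point): Closed stainless steel oval tin (straight sides, round ends), 74 mm (x) by 36 mm (y), 32 mm high, about 130 g. Origin at its centre, half-way up; z up. Loose, smooth flat lid and flat underside, nothing sticks out of the lid. x along its length. Starts on the bento box or on the square tin.
- pot_mid (a point): Closed small round stainless steel pot, 34 mm diameter, 28 mm high, about 60 g. Origin at its centre, half-way up; z up. Loose, smooth flat lid and flat underside, nothing sticks out of the lid. Starts on the round or oval tin, whichever is on the bento box.
- bento_mat_top (a point): Rectangular mat for the bento box, 148 mm (x) by 80 mm (y), of white silicone, 4 mm thick, fixed flat on the tray. Origin at the centre of its top face (14 mm above the work surface), z up. x along its length.
- square_mat_top (a point): Square mat for the square tin, 80 by 80 mm, of white silicone, 4 mm thick, fixed flat on the tray. Origin at the centre of its top face (14 mm above the work surface), z up. x and y square to its sides.
- round_mat_top (a point): Large round mat for the round tin, 72 mm diameter, of white silicone, 4 mm thick, fixed flat on the tray. Origin at the centre of its top face (14 mm above the work surface), z up. 
- oval_mat_top (a point): Oval mat for the oval tin, 92 mm (x) by 54 mm (y), of white silicone, 4 mm thick, fixed flat on the tray. Origin at the centre of its top face (14 mm above the work surface), z up. x along its length.
- pot_mat_top (a point): Small round mat for the small pot, 52 mm diameter, of white silicone, 4 mm thick, fixed flat on the tray. Origin at the centre of its top face (14 mm above the work surface), z up. 
There are look-alikes about, which are no part of the job. What is shaped like the part that bears oval_tin_mid but yellow is not meant.

How it is judged:
By the outcome, as a careful person would: the job done as asked, in the order asked, and still so for the second after the job is handed in, with the robot touching nothing.
It also fails if it takes over 125 s, if anything falls off the work surface, if the arm or the gripper's body presses on something with over 40 N, if the wrist force passes 120 N, or if a joint passes its speed limit or range.

### The arm

A 6-joint arm with a two-finger parallel gripper is mounted at the origin on the work surface. World frame = base frame: x ahead of the robot, y to its left, z up, the work surface at z = 0. Lengths are in mm, angles in rad, forces in N, time in s.
With the tool pointing down it reaches from about 275 to 750 mm from the base axis. Payload 10.2 kg.
Tool frame: the origin (TCP) lies midway between the tips of the shut fingers; the grasp point (between the pads) lies 19 mm behind it; z points along the fingers, y is the line along which they close (so a half turn about z gives the same grasp; the last joint's range is limited). The gripper opens to 85 mm and grips with 20 to 120 N. Pads are 22 mm wide; open, the fingers measure 114 mm over their backs; the gripper's body (76 mm by 85 mm) begins 54 mm behind the grasp point. The pads swing forward as they close: fully open they stand 13 mm farther back than shut.
Start: joints at [0.994, 0.313, 1.498, -0, 1.331, -0.223], TCP at [181.907, 492.485, 231.294] pointing down, gripper open.
Joint ranges: [-2.94, 2.94], [-0.97, 2.17], [0.19, 2.56], [-1.23, 4.37], [0.02, 3.11], [-2.88, 2.88]. Speed limits (rad/s): [2.39, 2.39, 3.01, 3.14, 3.14, 3.14].

### API

Orientations are given as a unit quaternion [w, x, y, z].
In Python, from rig import sense, capture, finish_job, find_in, place_of gives the robot as it stands. The module is installed in compiled form; this text tells all that it offers.
- The arm moves only by the shell command python3 -m jog 'ROWS' [FORCE]. ROWS is JSON, a list of rows, each an object of numbers: "tx", "ty", "tz": the shift along the tool's x, y, z in mm; "ax", "ay", "az": the turn, a rotation vector about the tool's x, y, z in rad; "jaw": the closure, from -1 (fully open) to 1 (shut), so that 0 is half open. In form: [{"tx": .., "ty": .., "tz": .., "ax": .., "ay": .., "az": .., "jaw": ..}, ...]. A call has 1 to 5 rows; each row shifts and turns the commanded pose from where the row before left it, along the tool's axes as they then stand; what a row does not reach is not made up. A row lasts 1/8 s, in which the tool goes at most 62.5 mm and 10.7 degrees, less where a joint would pass 70% of its speed; a pose out of reach is approached as far as the arm can. A call with a gripper value outside its range is refused whole. The fingers move at their own pace and stop on an object; FORCE is the grip in N (left out, the last holds). Time passes only in rows, so rows that do not move let the fingers close. It gives the time, the measured TCP pose, the force, the opening and the grip force at its end, in the units of the state.
- sense(): the state, without advancing time (a new reading comes with each control period).
- capture(name): name is "scene" or "top"; returns a dict with "color" (400x640x3 uint8, red, green, blue), "depth" (400x640 float32, mm along the optical axis (not along the pixel's ray), 0 where there is no reading), "fx", "fy", "cx", "cy" (pixels), "k1" (the pictures are not rectified: a ray, as slopes to the right and down, at radius r is drawn at 1 + k1 r^2 times it, then the intrinsics apply), "camera_from_world" (4x4, takes a point from world to camera coordinates). Camera axes: x right, y up, looking along -z (the intrinsics and any distortion apply to the point x, -y, -z); pixel columns grow to the right and rows downward; lengths in mm; the calibration is good to about 2 mm. A picture is of the moment at which its call begins.
- finish_job(): hands the job in; it is judged then, once.
Trained networks look in the newest picture that a camera, given by its name, has taken for a name from the list of things; names that differ only in an ending like _2 or _b are one class to them, and where a whole thing is asked for, a point or a joint stands for the part that bears it (a point fixed in the world has none). Each returns a list of dicts, best first, with "conf" (0 to 1); they miss things now and then, are a little off and sometimes report something else, mostly with a low value. They report only what shows in the picture. A call takes as long as a camera call. They do not tell look-alikes from the thing itself.
- find_in(query, camera): "centre" ([column, row] in pixels, amid what is visible of it).
- place_of(query, camera): "centre" ([column, row] in pixels: a listed point, or the origin of a listed thing).
The state is a dict: "time_s": time; "joints": joint angles; "dq": joint speeds; "tau": joint torques, N m; "eef_pos": TCP position; "ee_rot": TCP orientation; "force": force on the tool from outside, world axes, zero at the start; "wrist_torque": the same for the moment, N m; "grip_width": opening from 0.0 (shut) to 1.0 (fully open); "grip_force": force on a finger pad.
Only numpy, scipy, OpenCV 4.12 (cv2) and the standard library are available. Lean on these libraries where they do the work, as an engineer would, in place of code of your own. Each camera call takes 0.05 s, during which the arm holds its last target. There are 200 camera calls.

## Working session

There is one attempt and no reset: what is moved stays moved. The work goes in short steps, Python scripts to look and compute and a shell command to move; the robot and the scene stay as the last step left them, time stands still between calls to the robot, and variables do not carry over. Pictures are saved under pics/ and viewed, at most 14 in all, crops included, and the job is handed in when it is done.

```bash
mkdir -p pics; cat > h.py <<'E'
import numpy as np, cv2
from rig import sense, capture, finish_job, find_in, place_of
def snap(n, f=None):
    c=capture(n)
    if f: cv2.imwrite(f,c["color"][:,:,::-1])
    return c
def ray(c,uv):
    x,y=(uv[0]-c["cx"])/c["fx"],(uv[1]-c["cy"])/c["fy"]
    r=K=np.hypot(x,y)
    for _ in range(20): r=K/(1+c["k1"]*r*r)
    s=r/K if K>0 else 1
    d=np.array([x*s,-y*s,-1.]); M=np.linalg.inv(c["camera_from_world"])
    return M[:3,3], M[:3,:3]@d
def onz(c,uv,z):
    o,d=ray(c,uv); return o+d*(z-o[2])/d[2]
def cloud(c):
    v,u=np.mgrid[0:400,0:640]; x=(u-c["cx"])/c["fx"]; y=(v-c["cy"])/c["fy"]
    K=np.hypot(x,y)+1e-9; r=K.copy()
    for _ in range(20): r=K/(1+c["k1"]*r*r)
    s=r/K; D=c["depth"]; P=np.stack([x*s*D,-y*s*D,-D],-1); M=np.linalg.inv(c["camera_from_world"])
    Q=P@M[:3,:3].T+M[:3,3]; Q[D==0]=np.nan; return Q
E
python3 - <<'E'
from h import *
for n in ["scene","top"]:
    c=snap(n,f"pics/{n}0.png"); np.save(f"{n}0.npy",cloud(c))
    print(n,c["k1"],np.linalg.inv(c["camera_from_world"])[:3,3].round())
    for q,z in [("bento_mid",29),("square_tin_mid",29),("round_tin_mid",64),("oval_tin_mid",64),("pot_mid",94),("bento_mat_top",14),("square_mat_top",14),("round_mat_top",14),("oval_mat_top",14),("pot_mat_top",14)]:
        print(q,[(round(d["conf"],2),np.round(d["centre"]).tolist(),onz(c,d["centre"],z).round(1).tolist()[:2]) for d in place_of(q,n)[:3]])
s=sense();print(s["ee_rot"],s["grip_width"],s["force"])
E
```

```text
scene -0.09737778087385815 [1049.  -51.  729.]
bento_mid [(0.74, [202.0, 302.0], [626.6, -270.7])]
square_tin_mid [(0.55, [300.0, 299.0], [635.1, -77.7])]
round_tin_mid [(0.65, [202.0, 290.0], [623.5, -262.0])]
oval_tin_mid [(0.81, [299.0, 286.0], [628.5, -77.7]), (0.6, [205.0, 178.0], [304.4, -294.8])]
pot_mid [(0.62, [197.0, 281.0], [620.6, -264.0])]
bento_mat_top [(0.78, [172.0, 237.0], [444.9, -364.1]), (0.33, [251.0, 235.0], [454.5, -182.9])]
square_mat_top [(0.65, [406.0, 225.0], [457.2, 169.9])]
round_mat_top [(0.82, [387.0, 292.0], [627.0, 95.6]), (0.68, [250.0, 234.0], [451.7, -185.1])]
oval_mat_top [(0.77, [476.0, 285.0], [628.4, 279.6])]
pot_mat_top [(0.69, [252.0, 239.0], [464.8, -181.6])]
top -0.05717844197171545 [ 368.  -16. 1224.]
bento_mid [(0.89, [410.0, 142.0], [619.7, -256.2])]
square_tin_mid [(0.78, [347.0, 133.0], [642.8, -79.5])]
round_tin_mid [(0.66, [415.0, 138.0], [623.6, -261.0])]
oval_tin_mid [(0.75, [429.0, 277.0], [252.9, -301.4]), (0.63, [348.0, 132.0], [635.1, -79.0])]
pot_mid [(0.63, [417.0, 141.0], [611.3, -261.6])]
bento_mat_top []
square_mat_top [(0.65, [254.0, 199.0], [452.3, 176.6])]
round_mat_top [(0.92, [285.0, 138.0], [626.9, 95.6]), (0.74, [385.0, 202.0], [453.7, -190.3])]
oval_mat_top [(0.95, [220.0, 136.0], [628.4, 279.7]), (0.71, [387.0, 205.0], [444.1, -194.9])]
pot_mat_top [(0.69, [387.0, 202.0], [451.9, -194.8])]
[-1.93180217e-05  1.75979394e-01  9.84393850e-01 -2.09598937e-05] 0.9969844388511834 [-0.5390574   0.10156333 -0.2338024 ]
```

View pics/top0.png

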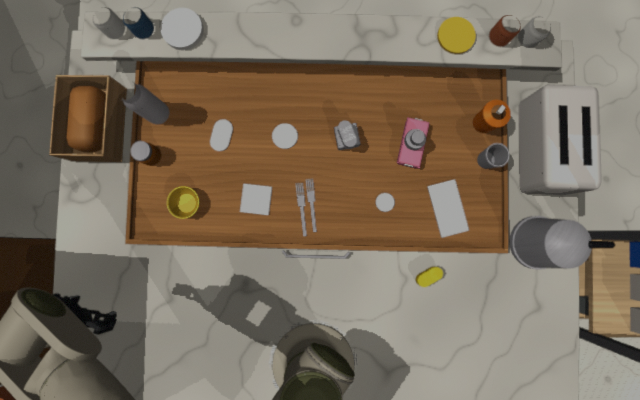

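View pics/scene0.png

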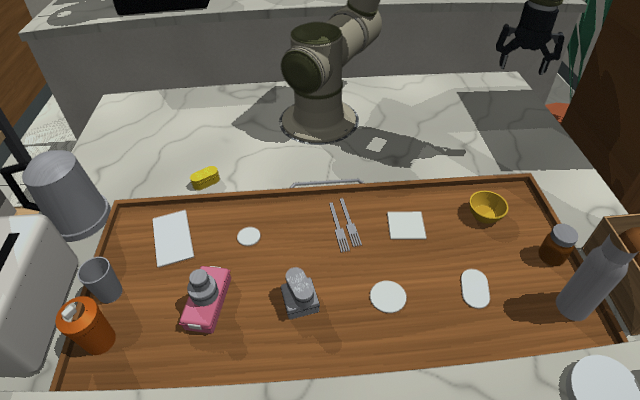

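The top view shows the pink bento with the round tin and pot on it at about (413,142), and the square tin with the oval on it at (347,134). The mats are at (221,135), (285,136), (256,199), (385,202) and (448,208). The yellow oval at (430,277) is the decoy. Next I measure precisely.

```bash
cat > m.py <<'E'
from h import *
def rect(P):  # P Nx2 -> centre, sizes, angle of the long side
    (c,s,a)=cv2.minAreaRect(P.astype(np.float32).reshape(-1,1,2))
    b=cv2.boxPoints((c,s,a)); e=max(b[1]-b[0],b[2]-b[1],key=np.linalg.norm)
    return np.round(c,1).tolist(),np.round(sorted(s),1).tolist(),round(float(np.degrees(np.arctan2(e[1],e[0])))%180,1)
def cont(c,mask,z,near):
    cs,_=cv2.findContours(mask.astype(np.uint8),cv2.RETR_EXTERNAL,cv2.CHAIN_APPROX_NONE)
    for k in cs:
        if len(k)<12: continue
        P=np.array([onz(c,p[0],z)[:2] for p in k]); m=P.mean(0)
        if np.linalg.norm(m-near)<35: return rect(P),round(cv2.contourArea(P.astype(np.float32)))
def centroid(c,mask,z,near,R=35):
    v,u=np.nonzero(mask); P=np.array([onz(c,(a,b),z)[:2] for a,b in zip(u,v)])
    k=np.linalg.norm(P-near,axis=1)<R; return P[k].mean(0).round(1),k.sum()
E
python3 - <<'E'
from m import *
mats=dict(bento=(450,-370),square=(455,172),round=(627,96),oval=(628,280),pot=(455,-187))
for n in ["top","scene"]:
    c=snap(n); I=cv2.cvtColor(c["color"],cv2.COLOR_RGB2HSV).astype(int); Q=cloud(c)
    w=(I[...,1]<70)&(I[...,2]>150)
    for m,p in mats.items(): print(n,m,cont(c,w,14,np.array(p)))
    pink=((I[...,0]>155)|(I[...,0]<3))&(I[...,1]>80)&(I[...,2]>90)
    Z=Q[...,2]
    for nm,p in [("A",(620,-260)),("B",(637,-79))]:
        near=np.hypot(Q[...,0]-p[0],Q[...,1]-p[1])<110
        for lo,hi in [(40,58),(70,90),(98,120)]:
            k=near&(Z>lo)&(Z<hi)
            if k.sum()>8: print(n,nm,lo,k.sum(),np.median(Z[k]).round(1),Q[k][:,:2].mean(0).round(1),rect(Q[k][:,:2]))
    k=pink&(Z>40)&(Z<58)&(abs(Q[...,0]-620)<110)
    print("pink",rect(Q[k][:,:2]))
    s=5
    for nm,(u,v) in dict(top=dict(A=(412,140),B=(347,134)),scene=dict(A=(205,298),B=(299,293)))[n].items():
        cv2.imwrite(f"pics/{n}{nm}.png",cv2.resize(c["color"][v-40:v+40,u-40:u+40,::-1],None,fx=s,fy=s,interpolation=2))
def g(f): return cv2.imread("pics/"+f)
cv2.imwrite("pics/z1.png",np.hstack([np.vstack([g("topA.png")[50:350],g("sceneA.png")[50:350]]),np.vstack([g("topB.png")[50:350],g("sceneB.png")[50:350]])]))
E
```

```text
top bento (([440.4, -365.9], [78.4, 146.8], 15.8), 10800)
top square (([452.6, 172.6], [77.8, 78.7], 175.1), 5699)
top round (([633.8, 97.9], [66.0, 68.0], 91.3), 3572)
top oval (([632.2, 278.3], [51.5, 89.5], 167.3), 3776)
top pot (([454.0, -188.1], [47.5, 47.6], 91.4), 1766)
top A 40 720 47.2 [ 613.4 -258.1] ([618.7, -261.4], [63.6, 136.0], 168.1)
top A 70 187 79.6 [ 617.  -254.7] ([620.0, -259.7], [51.4, 54.0], 94.7)
top A 98 144 107.3 [ 617.9 -258.3] ([618.5, -259.3], [31.7, 33.4], 85.2)
top B 40 204 47.5 [628.3 -75.7] ([628.2, -77.9], [62.1, 69.7], 11.4)
top B 70 350 79.8 [628.4 -75.6] ([629.2, -75.6], [36.6, 73.6], 21.3)
pink ([617.8, -261.2], [63.4, 130.3], 168.0)
scene bento (([440.7, -366.6], [81.2, 150.0], 15.7), 11503)
scene square (([453.4, 172.0], [80.0, 81.4], 174.9), 5965)
scene round (([634.9, 96.0], [68.5, 70.7], 84.5), 3850)
scene oval (([633.7, 277.0], [54.2, 91.3], 168.4), 4126)
scene pot (([453.7, -189.8], [49.5, 51.0], 85.1), 2006)
scene A 40 1224 47.4 [ 635.8 -258.3] ([619.8, -261.2], [62.5, 133.6], 168.2)
scene A 70 404 79.7 [ 633.3 -256.6] ([626.9, -259.4], [46.7, 54.3], 109.3)
scene A 98 275 107.2 [ 623.2 -258.9] ([621.5, -259.6], [32.1, 33.5], 172.4)
scene B 40 446 47.8 [645.3 -83.8] ([635.2, -78.4], [62.5, 67.0], 11.8)
scene B 70 664 80.1 [634.6 -76.8] ([631.1, -77.2], [37.2, 74.5], 23.0)
pink ([620.4, -260.8], [62.5, 131.2], 167.7)
```

View pics/z1.png

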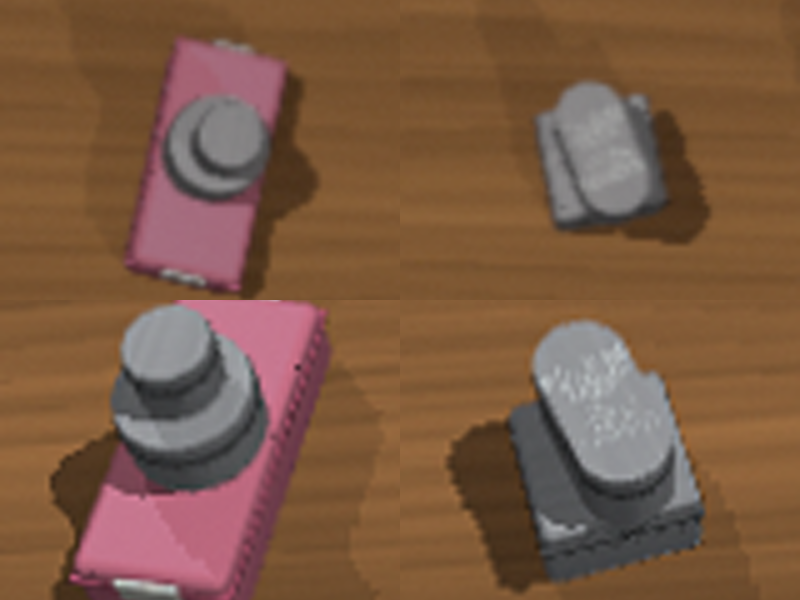

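The zoom confirms the stack make-up: pot on round tin on bento, and oval on square tin, with the oval turned about 10° from the square. I start with the oval.

```bash
cat > plan.py <<'E'
import sys
from h import *
from scipy.spatial.transform import Rotation as Rn
s=sense(); q=s["ee_rot"]; R=Rn.from_quat([q[1],q[2],q[3],q[0]]).as_matrix(); p=np.array(s["eef_pos"])
phi=np.degrees(np.arctan2(R[1,1],R[0,1]))
print("t",round(s["time_s"],2),"p",p.round(1),"phi",phi.round(2),"tilt",(R[:2,2]*57.3).round(2),"F",np.round(s["force"],1),"w",round(s["grip_width"]*85,1),"gf",round(s["grip_force"],1),"j6",round(s["joints"][5],2),"j1",round(s["joints"][0],2))
if len(sys.argv)>3:
    t=np.array([float(a) for a in sys.argv[1:4]]); d=R.T@(t-p)
    print("tool shift",d.round(1),"n40",int(np.ceil(np.linalg.norm(d)/40)))
    if len(sys.argv)>4: print("az",round(-np.radians((float(sys.argv[4])-phi+180)%360-180),4))
E
python3 plan.py 630 -76.4 180 112
```

```text
t 1.2 p [181.9 492.5 231.3] phi 69.73 tilt [-0. -0.] F [ 0.2 -0.1  0.1] w 85.0 gf 0.0 j6 -0.22 j1 0.99
tool shift [-617.4 -378.4   51.3] n40 19
az -0.7378
```

```bash
S='-'
python3 -m jog '[{"tx":-30.9,"ty":-18.9,"tz":2.6},{"tx":-30.9,"ty":-18.9,"tz":2.6},{"tx":-30.9,"ty":-18.9,"tz":2.6},{"tx":-30.9,"ty":-18.9,"tz":2.6},{"tx":-30.9,"ty":-18.9,"tz":2.6}]' 40
python3 -m jog '[{"tx":-30.9,"ty":-18.9,"tz":2.6},{"tx":-30.9,"ty":-18.9,"tz":2.6},{"tx":-30.9,"ty":-18.9,"tz":2.6},{"tx":-30.9,"ty":-18.9,"tz":2.6},{"tx":-30.9,"ty":-18.9,"tz":2.6}]' >/dev/null
python3 -m jog '[{"tx":-30.9,"ty":-18.9,"tz":2.6},{"tx":-30.9,"ty":-18.9,"tz":2.6},{"tx":-30.9,"ty":-18.9,"tz":2.6},{"tx":-30.9,"ty":-18.9,"tz":2.6},{"tx":-30.9,"ty":-18.9,"tz":2.6}]' >/dev/null
python3 -m jog '[{"tx":-30.9,"ty":-18.9,"tz":2.6},{"tx":-30.9,"ty":-18.9,"tz":2.6},{"tx":-30.9,"ty":-18.9,"tz":2.6},{"tx":-30.9,"ty":-18.9,"tz":2.6},{"tx":-30.9,"ty":-18.9,"tz":2.6}]' >/dev/null
python3 -m jog '[{"az":-0.1476},{"az":-0.1476},{"az":-0.1476},{"az":-0.1476},{"az":-0.1476}]' >/dev/null
python3 -m jog '[{"tx":0}]' >/dev/null
python3 plan.py 630 -76.4 52 112
```

```text
t 1.2 p [181.9 492.5 231.3] phi 69.73 tilt [-0. -0.] F [ 0.2 -0.1  0.1] w 85.0 gf 0.0 j6 -0.22 j1 0.99
tool shift [-617.4 -378.4  179.3] n40 19
az -0.7378schema error: expected keys tx, ty, tz, ax, ay, az, jaw
schema error: expected keys tx, ty, tz, ax, ay, az, jaw
schema error: expected keys tx, ty, tz, ax, ay, az, jaw
schema error: expected keys tx, ty, tz, ax, ay, az, jaw
schema error: expected keys tx, ty, tz, ax, ay, az, jaw
schema error: expected keys tx, ty, tz, ax, ay, az, jaw
```

```bash
python3 -m jog '[{"tx":-41.2,"ty":-25.2,"tz":3.4,"ax":0,"ay":0,"az":0,"jaw":-1},{"tx":-41.2,"ty":-25.2,"tz":3.4,"ax":0,"ay":0,"az":0,"jaw":-1},{"tx":-41.2,"ty":-25.2,"tz":3.4,"ax":0,"ay":0,"az":0,"jaw":-1},{"tx":-41.2,"ty":-25.2,"tz":3.4,"ax":0,"ay":0,"az":0,"jaw":-1},{"tx":-41.2,"ty":-25.2,"tz":3.4,"ax":0,"ay":0,"az":0,"jaw":-1}]' 40
python3 -m jog '[{"tx":-41.2,"ty":-25.2,"tz":3.4,"ax":0,"ay":0,"az":0,"jaw":-1},{"tx":-41.2,"ty":-25.2,"tz":3.4,"ax":0,"ay":0,"az":0,"jaw":-1},{"tx":-41.2,"ty":-25.2,"tz":3.4,"ax":0,"ay":0,"az":0,"jaw":-1},{"tx":-41.2,"ty":-25.2,"tz":3.4,"ax":0,"ay":0,"az":0,"jaw":-1},{"tx":-41.2,"ty":-25.2,"tz":3.4,"ax":0,"ay":0,"az":0,"jaw":-1}]' >/dev/null
python3 -m jog '[{"tx":-41.2,"ty":-25.2,"tz":3.4,"ax":0,"ay":0,"az":0,"jaw":-1},{"tx":-41.2,"ty":-25.2,"tz":3.4,"ax":0,"ay":0,"az":0,"jaw":-1},{"tx":-41.2,"ty":-25.2,"tz":3.4,"ax":0,"ay":0,"az":0,"jaw":-1},{"tx":-41.2,"ty":-25.2,"tz":3.4,"ax":0,"ay":0,"az":0,"jaw":-1},{"tx":-41.2,"ty":-25.2,"tz":3.4,"ax":0,"ay":0,"az":0,"jaw":-1}]' >/dev/null
python3 -m jog '[{"tx":0,"ty":0,"tz":0,"ax":0,"ay":0,"az":-0.1476,"jaw":-1},{"tx":0,"ty":0,"tz":0,"ax":0,"ay":0,"az":-0.1476,"jaw":-1},{"tx":0,"ty":0,"tz":0,"ax":0,"ay":0,"az":-0.1476,"jaw":-1},{"tx":0,"ty":0,"tz":0,"ax":0,"ay":0,"az":-0.1476,"jaw":-1},{"tx":0,"ty":0,"tz":0,"ax":0,"ay":0,"az":-0.1476,"jaw":-1}]' >/dev/null
python3 plan.py 630 -76.4 52 112
```

```text
time_s: 1.82
eef_pos: [332.3, 301.6, 214.4]
ee_rot: [0.0, 0.176, 0.984, 0.0]
force: [0.7, 0.2, -0.8]
grip_width: 1.001
grip_force: 0.0
t 3.7 p [630.7 -76.2 180.2] phi 112.29 tilt [-0.01  0.  ] F [-0.4 -0.8 -0.3] w 85.0 gf 0.0 j6 -2.26 j1 -0.3
tool shift [  0.7   0.  128.2] n40 4
az 0.0051
```

```bash
python3 -m jog '[{"tx":0.7,"ty":0,"tz":40,"ax":0,"ay":0,"az":0,"jaw":-1},{"tx":0,"ty":0,"tz":40,"ax":0,"ay":0,"az":0,"jaw":-1},{"tx":0,"ty":0,"tz":24,"ax":0,"ay":0,"az":0,"jaw":-1},{"tx":0,"ty":0,"tz":12,"ax":0,"ay":0,"az":0,"jaw":-1},{"tx":0,"ty":0,"tz":11.2,"ax":0,"ay":0,"az":0,"jaw":-1}]' 40
python3 -m jog '[{"tx":0,"ty":0,"tz":0,"ax":0,"ay":0,"az":0,"jaw":0},{"tx":0,"ty":0,"tz":0,"ax":0,"ay":0,"az":0,"jaw":0.1},{"tx":0,"ty":0,"tz":0,"ax":0,"ay":0,"az":0,"jaw":1},{"tx":0,"ty":0,"tz":0,"ax":0,"ay":0,"az":0,"jaw":1},{"tx":0,"ty":0,"tz":0,"ax":0,"ay":0,"az":0,"jaw":1}]' 40
python3 plan.py
```

```text
time_s: 4.32
eef_pos: [630.4, -76.6, 53.2]
ee_rot: [0.0, -0.191, 0.982, -0.0]
force: [0.5, -0.3, 0.4]
grip_width: 1.004
grip_force: 0.0
time_s: 4.95
eef_pos: [630.5, -76.6, 54.0]
ee_rot: [0.001, -0.191, 0.982, -0.0]
force: [-0.3, -0.9, 5.5]
grip_width: 0.415
grip_force: 41.8
t 4.95 p [630.5 -76.6  54. ] phi 112.01 tilt [ 0.09 -0.03] F [-0.3 -0.9  5.5] w 35.3 gf 41.8 j6 -2.26 j1 -0.31
```

```bash
python3 -m jog '[{"tx":0,"ty":0,"tz":-5,"ax":0,"ay":0,"az":0,"jaw":1},{"tx":0,"ty":0,"tz":-15,"ax":0,"ay":0,"az":0,"jaw":1},{"tx":0,"ty":0,"tz":-25,"ax":0,"ay":0,"az":0,"jaw":1},{"tx":0,"ty":0,"tz":-30,"ax":0,"ay":0,"az":0,"jaw":1},{"tx":0,"ty":0,"tz":-20,"ax":0,"ay":0,"az":0,"jaw":1}]' 40
python3 plan.py 633 277.6 90 78
```

```text
time_s: 5.58
eef_pos: [630.3, -76.5, 150.4]
ee_rot: [0.001, -0.191, 0.982, -0.0]
force: [0.3, -0.5, -1.6]
grip_width: 0.412
grip_force: 41.0
t 5.58 p [630.3 -76.5 150.4] phi 112.01 tilt [ 0.1  -0.03] F [ 0.3 -0.5 -1.6] w 35.0 gf 41.0 j6 -2.26 j1 -0.31
tool shift [-135.2  327.4   60.2] n40 9
az 0.5937
```

```bash
python3 -m jog '[{"tx":-8,"ty":20,"tz":0,"ax":0,"ay":0,"az":0,"jaw":1},{"tx":-14.1,"ty":34.2,"tz":0,"ax":0,"ay":0,"az":0,"jaw":1},{"tx":-14.1,"ty":34.2,"tz":0,"ax":0,"ay":0,"az":0,"jaw":1},{"tx":-14.1,"ty":34.2,"tz":0,"ax":0,"ay":0,"az":0,"jaw":1},{"tx":-14.1,"ty":34.2,"tz":0,"ax":0,"ay":0,"az":0,"jaw":1}]' >/dev/null
python3 -m jog '[{"tx":-14.1,"ty":34.2,"tz":0,"ax":0,"ay":0,"az":0,"jaw":1},{"tx":-14.1,"ty":34.2,"tz":0,"ax":0,"ay":0,"az":0,"jaw":1},{"tx":-14.1,"ty":34.2,"tz":0,"ax":0,"ay":0,"az":0,"jaw":1},{"tx":-14.1,"ty":34.2,"tz":0,"ax":0,"ay":0,"az":0,"jaw":1},{"tx":-14.1,"ty":34.2,"tz":10,"ax":0,"ay":0,"az":0,"jaw":1}]' >/dev/null
python3 -m jog '[{"tx":0,"ty":0,"tz":20,"ax":0,"ay":0,"az":0.1187,"jaw":1},{"tx":0,"ty":0,"tz":20,"ax":0,"ay":0,"az":0.1187,"jaw":1},{"tx":0,"ty":0,"tz":10,"ax":0,"ay":0,"az":0.1187,"jaw":1},{"tx":0,"ty":0,"tz":0,"ax":0,"ay":0,"az":0.1187,"jaw":1},{"tx":0,"ty":0,"tz":0,"ax":0,"ay":0,"az":0.1187,"jaw":1}]'
python3 plan.py 633 277.6 21 78
```

```text
time_s: 7.45
eef_pos: [630.9, 279.2, 86.9]
ee_rot: [-0.001, 0.106, 0.994, -0.0]
force: [0.3, -0.2, -0.7]
grip_width: 0.409
grip_force: 41.0
t 7.45 p [630.9 279.2  86.9] phi 77.83 tilt [-0.13 -0.01] F [ 0.3 -0.2 -0.7] w 34.8 gf 41.0 j6 -1.11 j1 0.25
tool shift [-2.6 -1.1 65.9] n40 2
az -0.003
```

```bash
python3 -m jog '[{"tx":-2.6,"ty":-1.1,"tz":20,"ax":0,"ay":0,"az":-0.003,"jaw":1},{"tx":0,"ty":0,"tz":20,"ax":0,"ay":0,"az":0,"jaw":1},{"tx":0,"ty":0,"tz":15,"ax":0,"ay":0,"az":0,"jaw":1},{"tx":0,"ty":0,"tz":6,"ax":0,"ay":0,"az":0,"jaw":1},{"tx":0,"ty":0,"tz":2,"ax":0,"ay":0,"az":0,"jaw":1}]'
python3 -m jog '[{"tx":0,"ty":0,"tz":1,"ax":0,"ay":0,"az":0,"jaw":1},{"tx":0,"ty":0,"tz":1,"ax":0,"ay":0,"az":0,"jaw":1}]'
python3 -m jog '[{"tx":0,"ty":0,"tz":0,"ax":0,"ay":0,"az":0,"jaw":1}]'
python3 plan.py 633 277.6 21 78
```

```text
time_s: 8.07
eef_pos: [634.6, 276.4, 24.9]
ee_rot: [-0.0, 0.103, 0.995, -0.0]
force: [0.7, 0.1, -1.4]
grip_width: 0.413
grip_force: 41.0
time_s: 8.32
eef_pos: [634.8, 276.4, 23.6]
ee_rot: [0.0, 0.103, 0.995, 0.0]
force: [-0.3, -0.6, -0.4]
grip_width: 0.414
grip_force: 41.0
time_s: 8.45
eef_pos: [634.6, 276.4, 23.3]
ee_rot: [0.0, 0.103, 0.995, 0.0]
force: [0.5, -0.3, -1.8]
grip_width: 0.417
grip_force: 41.0
t 8.45 p [634.6 276.4  23.3] phi 78.18 tilt [0.02 0.01] F [ 0.5 -0.3 -1.8] w 35.4 gf 41.0 j6 -1.12 j1 0.24
tool shift [1.8 0.9 2.3] n40 1
az 0.0031
```

```bash
python3 -m jog '[{"tx":1.8,"ty":0.9,"tz":1,"ax":0,"ay":0,"az":0.003,"jaw":1},{"tx":0,"ty":0,"tz":1,"ax":0,"ay":0,"az":0,"jaw":1}]'
python3 -m jog '[{"tx":0,"ty":0,"tz":1,"ax":0,"ay":0,"az":0,"jaw":1}]'
python3 -m jog '[{"tx":0,"ty":0,"tz":1,"ax":0,"ay":0,"az":0,"jaw":1}]'
```

```text
time_s: 8.7
eef_pos: [632.8, 277.8, 21.1]
ee_rot: [0.0, 0.104, 0.995, 0.0]
force: [-0.2, 0.4, -1.9]
grip_width: 0.411
grip_force: 41.0
time_s: 8.82
eef_pos: [632.9, 277.7, 20.1]
ee_rot: [-0.0, 0.104, 0.995, -0.0]
force: [-3.3, 0.4, 9.2]
grip_width: 0.41
grip_force: 42.4
time_s: 8.95
eef_pos: [632.9, 277.7, 20.0]
ee_rot: [-0.0, 0.104, 0.995, -0.0]
force: [-6.7, -1.8, 10.2]
grip_width: 0.412
grip_force: 42.4
```

```bash
python3 -m jog '[{"tx":0,"ty":0,"tz":-1,"ax":0,"ay":0,"az":0,"jaw":1},{"tx":0,"ty":0,"tz":0,"ax":0,"ay":0,"az":0,"jaw":0},{"tx":0,"ty":0,"tz":0,"ax":0,"ay":0,"az":0,"jaw":-1},{"tx":0,"ty":0,"tz":0,"ax":0,"ay":0,"az":0,"jaw":-1},{"tx":0,"ty":0,"tz":0,"ax":0,"ay":0,"az":0,"jaw":-1}]' 
python3 -m jog '[{"tx":0,"ty":0,"tz":-10,"ax":0,"ay":0,"az":0,"jaw":-1},{"tx":0,"ty":0,"tz":-30,"ax":0,"ay":0,"az":0,"jaw":-1},{"tx":0,"ty":0,"tz":-40,"ax":0,"ay":0,"az":0,"jaw":-1},{"tx":0,"ty":0,"tz":-40,"ax":0,"ay":0,"az":0,"jaw":-1}]' >/dev/null
cat > meas.py <<'E'
import sys
from m import *
# args: x y R lo hi
x,y,Rr,lo,hi=map(float,sys.argv[1:6])
for n in ["top","scene"]:
    c=snap(n,f"pics/{n}_last.png"); Q=cloud(c); Z=Q[...,2]
    k=(np.hypot(Q[...,0]-x,Q[...,1]-y)<Rr)&(Z>lo)&(Z<hi)
    if k.sum()>8: print(n,k.sum(),np.median(Z[k]).round(1),Q[k][:,:2].mean(0).round(1),rect(Q[k][:,:2]))
    top=float(np.median(Z[k])); P=np.percentile(Q[k][:,:2],[2,98],axis=0); 
    k&=abs(Z-top)<5; print("   flat",Q[k][:,:2].mean(0).round(1),rect(Q[k][:,:2]))
E
python3 meas.py 632 -78 60 40 60; python3 plan.py
```

```text
time_s: 9.57
eef_pos: [633.0, 277.6, 20.1]
ee_rot: [-0.0, 0.104, 0.995, 0.0]
force: [-0.8, -0.3, 1.1]
grip_width: 1.001
grip_force: 0.0
top 512 47.7 [631.  -76.7] ([631.4, -77.2], [62.4, 63.5], 12.9)
   flat [631.4 -76.9] ([631.8, -77.2], [61.6, 62.1], 12.2)
scene 965 47.9 [636.7 -78.6] ([633.5, -78.6], [62.7, 63.8], 11.8)
   flat [635.9 -78.7] ([633.6, -78.8], [62.4, 63.8], 11.9)
t 10.18 p [634.9 278.2 146.3] phi 78.01 tilt [0.54 0.13] F [-0.1 -0.1  0.4] w 85.3 gf 0.0 j6 -1.12 j1 0.24
```

```bash
python3 plan.py 632.7 -78 146 102
```

```text
t 10.18 p [634.9 278.2 146.3] phi 78.01 tilt [0.54 0.13] F [-0.1 -0.1  0.4] w 85.3 gf 0.0 j6 -1.12 j1 0.24
tool shift [ -71.8 -348.8   -0.5] n40 9
az -0.4186
```

View pics/scene_last.png

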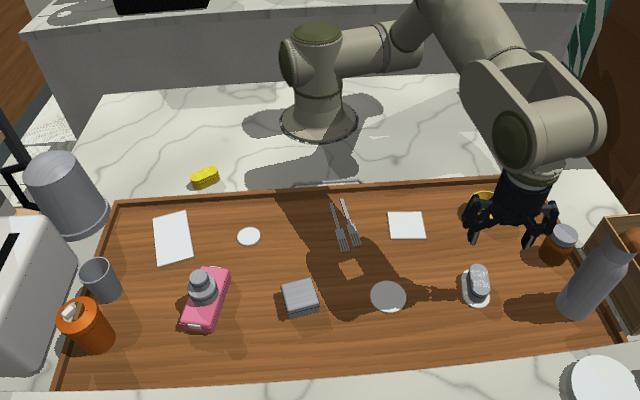

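The oval stands on its mat at (477,287), and the square tin at (300,297) is bare. I go to the square.

```bash
python3 -m jog '[{"tx":-9,"ty":-43.6,"tz":0,"ax":0,"ay":0,"az":0,"jaw":-1},{"tx":-9,"ty":-43.6,"tz":0,"ax":0,"ay":0,"az":0,"jaw":-1},{"tx":-9,"ty":-43.6,"tz":0,"ax":0,"ay":0,"az":0,"jaw":-1},{"tx":-9,"ty":-43.6,"tz":0,"ax":0,"ay":0,"az":0,"jaw":-1},{"tx":-9,"ty":-43.6,"tz":0,"ax":0,"ay":0,"az":0,"jaw":-1}]' >/dev/null
python3 -m jog '[{"tx":-9,"ty":-43.6,"tz":0,"ax":0,"ay":0,"az":0,"jaw":-1},{"tx":-9,"ty":-43.6,"tz":0,"ax":0,"ay":0,"az":0,"jaw":-1},{"tx":-9,"ty":-43.6,"tz":0,"ax":0,"ay":0,"az":0,"jaw":-1}]' >/dev/null
python3 -m jog '[{"tx":0,"ty":0,"tz":12,"ax":0,"ay":0,"az":-0.105,"jaw":-1},{"tx":0,"ty":0,"tz":12,"ax":0,"ay":0,"az":-0.105,"jaw":-1},{"tx":0,"ty":0,"tz":12,"ax":0,"ay":0,"az":-0.105,"jaw":-1},{"tx":0,"ty":0,"tz":12,"ax":0,"ay":0,"az":-0.105,"jaw":-1},{"tx":0,"ty":0,"tz":0,"ax":0,"ay":0,"az":0,"jaw":-1}]' >/dev/null
python3 plan.py 632.7 -78 14 102
```

```text
t 11.8 p [630.4 -78.4  91.3] phi 102.02 tilt [-0.1   0.03] F [-0.1 -0.1  0. ] w 85.1 gf 0.0 j6 -2.09 j1 -0.31
tool shift [-2.5 -0.2 77.3] n40 2
az 0.0003
```

```bash
python3 -m jog '[{"tx":-2.5,"ty":-0.2,"tz":10,"ax":0,"ay":0,"az":0,"jaw":-1},{"tx":0,"ty":0,"tz":22,"ax":0,"ay":0,"az":0,"jaw":-1},{"tx":0,"ty":0,"tz":22,"ax":0,"ay":0,"az":0,"jaw":-1},{"tx":0,"ty":0,"tz":15,"ax":0,"ay":0,"az":0,"jaw":-1},{"tx":0,"ty":0,"tz":8,"ax":0,"ay":0,"az":0,"jaw":-1}]'
python3 -m jog '[{"tx":0,"ty":0,"tz":0,"ax":0,"ay":0,"az":0,"jaw":-0.4},{"tx":0,"ty":0,"tz":0,"ax":0,"ay":0,"az":0,"jaw":1},{"tx":0,"ty":0,"tz":0,"ax":0,"ay":0,"az":0,"jaw":1},{"tx":0,"ty":0,"tz":0,"ax":0,"ay":0,"az":0,"jaw":1}]' 40
python3 -m jog '[{"tx":0,"ty":0,"tz":-5,"ax":0,"ay":0,"az":0,"jaw":1},{"tx":0,"ty":0,"tz":-15,"ax":0,"ay":0,"az":0,"jaw":1},{"tx":0,"ty":0,"tz":-25,"ax":0,"ay":0,"az":0,"jaw":1},{"tx":0,"ty":0,"tz":-25,"ax":0,"ay":0,"az":0,"jaw":1},{"tx":0,"ty":0,"tz":-20,"ax":0,"ay":0,"az":0,"jaw":1}]' 40
python3 plan.py 453 172.3 60 85
```

```text
time_s: 12.42
eef_pos: [633.4, -78.2, 14.4]
ee_rot: [-0.0, -0.105, 0.994, 0.0]
force: [-0.6, 0.1, 0.7]
grip_width: 1.001
grip_force: 0.0
time_s: 12.92
eef_pos: [633.8, -78.3, 15.8]
ee_rot: [0.001, -0.105, 0.994, -0.0]
force: [-0.3, 1.2, 4.0]
grip_width: 0.719
grip_force: 45.8
time_s: 13.55
eef_pos: [633.6, -78.3, 107.2]
ee_rot: [0.001, -0.105, 0.994, -0.0]
force: [0.7, 0.6, -1.1]
grip_width: 0.72
grip_force: 45.3
t 13.55 p [633.6 -78.3 107.2] phi 102.07 tilt [ 0.08 -0.03] F [ 0.7  0.6 -1.1] w 61.2 gf 45.3 j6 -2.09 j1 -0.31
tool shift [124.3 282.9  46.8] n40 8
az 0.298
```

```bash
python3 -m jog '[{"tx":8,"ty":18,"tz":0,"ax":0,"ay":0,"az":0,"jaw":1},{"tx":16.6,"ty":37.9,"tz":0,"ax":0,"ay":0,"az":0,"jaw":1},{"tx":16.6,"ty":37.9,"tz":0,"ax":0,"ay":0,"az":0,"jaw":1},{"tx":16.6,"ty":37.9,"tz":0,"ax":0,"ay":0,"az":0,"jaw":1},{"tx":16.6,"ty":37.9,"tz":0,"ax":0,"ay":0,"az":0,"jaw":1}]' >/dev/null
python3 -m jog '[{"tx":16.6,"ty":37.9,"tz":0,"ax":0,"ay":0,"az":0,"jaw":1},{"tx":16.6,"ty":37.9,"tz":0,"ax":0,"ay":0,"az":0,"jaw":1},{"tx":16.6,"ty":37.9,"tz":0,"ax":0,"ay":0,"az":0,"jaw":1},{"tx":0,"ty":0,"tz":10,"ax":0,"ay":0,"az":0.1,"jaw":1},{"tx":0,"ty":0,"tz":20,"ax":0,"ay":0,"az":0.1,"jaw":1}]' >/dev/null
python3 -m jog '[{"tx":0,"ty":0,"tz":15,"ax":0,"ay":0,"az":0.098,"jaw":1},{"tx":0,"ty":0,"tz":0,"ax":0,"ay":0,"az":0,"jaw":1}]'
python3 plan.py 453 172.3 22 85
```

```text
time_s: 15.05
eef_pos: [452.4, 172.8, 60.1]
ee_rot: [-0.001, 0.043, 0.999, -0.0]
force: [0.4, -0.3, -1.9]
grip_width: 0.716
grip_force: 45.2
t 15.05 p [452.4 172.8  60.1] phi 85.05 tilt [-0.06 -0.01] F [ 0.4 -0.3 -1.9] w 60.9 gf 45.2 j6 -1.36 j1 0.12
tool shift [-0.7 -0.4 38.1] n40 1
az 0.0009
```

```bash
python3 -m jog '[{"tx":-0.7,"ty":-0.4,"tz":15,"ax":0,"ay":0,"az":0,"jaw":1},{"tx":0,"ty":0,"tz":15,"ax":0,"ay":0,"az":0,"jaw":1},{"tx":0,"ty":0,"tz":6,"ax":0,"ay":0,"az":0,"jaw":1},{"tx":0,"ty":0,"tz":1.5,"ax":0,"ay":0,"az":0,"jaw":1},{"tx":0,"ty":0,"tz":1,"ax":0,"ay":0,"az":0,"jaw":1}]'
python3 -m jog '[{"tx":0,"ty":0,"tz":1,"ax":0,"ay":0,"az":0,"jaw":1},{"tx":0,"ty":0,"tz":0,"ax":0,"ay":0,"az":0,"jaw":1}]'
python3 -m jog '[{"tx":0,"ty":0,"tz":1,"ax":0,"ay":0,"az":0,"jaw":1},{"tx":0,"ty":0,"tz":0,"ax":0,"ay":0,"az":0,"jaw":1}]'
```

```text
time_s: 15.68
eef_pos: [453.5, 172.4, 21.7]
ee_rot: [0.0, 0.044, 0.999, 0.0]
force: [0.6, 0.3, -1.5]
grip_width: 0.723
grip_force: 45.3
time_s: 15.92
eef_pos: [453.4, 172.4, 20.7]
ee_rot: [0.0, 0.044, 0.999, 0.0]
force: [0.0, 0.1, -2.0]
grip_width: 0.718
grip_force: 45.3
time_s: 16.18
eef_pos: [453.5, 172.4, 19.8]
ee_rot: [0.0, 0.044, 0.999, 0.0]
force: [-1.4, 0.4, 1.7]
grip_width: 0.718
grip_force: 45.5
```

```bash
python3 -m jog '[{"tx":0,"ty":0,"tz":0.4,"ax":0,"ay":0,"az":0,"jaw":1},{"tx":0,"ty":0,"tz":0,"ax":0,"ay":0,"az":0,"jaw":-0.5},{"tx":0,"ty":0,"tz":0,"ax":0,"ay":0,"az":0,"jaw":-1},{"tx":0,"ty":0,"tz":0,"ax":0,"ay":0,"az":0,"jaw":-1},{"tx":0,"ty":0,"tz":0,"ax":0,"ay":0,"az":0,"jaw":-1}]' 
python3 -m jog '[{"tx":0,"ty":0,"tz":-10,"ax":0,"ay":0,"az":0,"jaw":-1},{"tx":0,"ty":0,"tz":-30,"ax":0,"ay":0,"az":0,"jaw":-1},{"tx":0,"ty":0,"tz":-50,"ax":0,"ay":0,"az":0,"jaw":-1},{"tx":0,"ty":0,"tz":-50,"ax":0,"ay":0,"az":0,"jaw":-1},{"tx":0,"ty":0,"tz":-20,"ax":0,"ay":0,"az":0,"jaw":-1}]' >/dev/null
python3 meas.py 620 -260 40 98 120; python3 meas.py 620 -260 40 70 90; python3 plan.py 620 -259.5 180 78
```

```text
time_s: 16.8
eef_pos: [453.4, 172.4, 19.1]
ee_rot: [-0.0, 0.044, 0.999, -0.0]
force: [-0.6, -0.3, -0.2]
grip_width: 1.007
grip_force: 0.0
top 144 107.4 [ 618.2 -258.2] ([618.5, -259.5], [31.6, 33.8], 92.2)
   flat [ 618.7 -258.7] ([618.5, -259.5], [31.6, 33.8], 92.2)
scene 276 107.2 [ 623.3 -259. ] ([621.1, -259.8], [31.8, 34.1], 164.5)
   flat [ 622.1 -259.3] ([620.7, -259.7], [31.8, 33.3], 164.7)
top 185 79.4 [ 617.2 -254.7] ([620.2, -259.1], [51.8, 53.0], 92.8)
   flat [ 618.9 -256.3] ([620.4, -259.7], [51.5, 51.9], 2.0)
scene 399 79.5 [ 632.9 -256.4] ([627.0, -259.3], [45.2, 54.4], 108.8)
   flat [ 632.1 -257.2] ([627.0, -259.2], [45.2, 52.5], 108.8)
t 17.62 p [453.  172.4 178.8] phi 85.0 tilt [-0.02 -0.  ] F [-0.5  1.1  1. ] w 84.9 gf 0.0 j6 -1.36 j1 0.12
tool shift [-204.  -415.6   -1.2] n40 12
az 0.1221
```

```bash
python3 -m jog '[{"tx":-20.4,"ty":-41.6,"tz":0,"ax":0,"ay":0,"az":0,"jaw":-1},{"tx":-20.4,"ty":-41.6,"tz":0,"ax":0,"ay":0,"az":0,"jaw":-1},{"tx":-20.4,"ty":-41.6,"tz":0,"ax":0,"ay":0,"az":0,"jaw":-1},{"tx":-20.4,"ty":-41.6,"tz":0,"ax":0,"ay":0,"az":0,"jaw":-1},{"tx":-20.4,"ty":-41.6,"tz":0,"ax":0,"ay":0,"az":0,"jaw":-1}]' >/dev/null
python3 -m jog '[{"tx":-20.4,"ty":-41.6,"tz":0,"ax":0,"ay":0,"az":0,"jaw":-1},{"tx":-20.4,"ty":-41.6,"tz":0,"ax":0,"ay":0,"az":0,"jaw":-1},{"tx":-20.4,"ty":-41.6,"tz":0,"ax":0,"ay":0,"az":0,"jaw":-1},{"tx":-20.4,"ty":-41.6,"tz":0,"ax":0,"ay":0,"az":0,"jaw":-1},{"tx":-20.4,"ty":-41.6,"tz":0,"ax":0,"ay":0,"az":0,"jaw":-1}]' >/dev/null
python3 -m jog '[{"tx":0,"ty":0,"tz":0,"ax":0,"ay":0,"az":0,"jaw":-1},{"tx":0,"ty":0,"tz":0,"ax":0,"ay":0,"az":0,"jaw":-1}]' >/dev/null
python3 plan.py 619.8 -259.6 86
```

```text
t 19.12 p [ 619.9 -259.   177.8] phi 85.01 tilt [-0.12  0.09] F [0.4 1.1 0.7] w 84.9 gf 0.0 j6 -2.05 j1 -0.57
tool shift [-0.2 -0.7 91.7] n40 3
```

```bash
python3 -m jog '[{"tx":-0.2,"ty":-0.7,"tz":20,"ax":0,"ay":0,"az":0,"jaw":-1},{"tx":0,"ty":0,"tz":30,"ax":0,"ay":0,"az":0,"jaw":-1},{"tx":0,"ty":0,"tz":25,"ax":0,"ay":0,"az":0,"jaw":-1},{"tx":0,"ty":0,"tz":12,"ax":0,"ay":0,"az":0,"jaw":-1},{"tx":0,"ty":0,"tz":4.5,"ax":0,"ay":0,"az":0,"jaw":-1}]'
python3 -m jog '[{"tx":0,"ty":0,"tz":0,"ax":0,"ay":0,"az":0,"jaw":0},{"tx":0,"ty":0,"tz":0,"ax":0,"ay":0,"az":0,"jaw":0.1},{"tx":0,"ty":0,"tz":0,"ax":0,"ay":0,"az":0,"jaw":1},{"tx":0,"ty":0,"tz":0,"ax":0,"ay":0,"az":0,"jaw":1},{"tx":0,"ty":0,"tz":0,"ax":0,"ay":0,"az":0,"jaw":1}]' 30
python3 -m jog '[{"tx":0,"ty":0,"tz":-5,"ax":0,"ay":0,"az":0,"jaw":1},{"tx":0,"ty":0,"tz":-10,"ax":0,"ay":0,"az":0,"jaw":1},{"tx":0,"ty":0,"tz":-10,"ax":0,"ay":0,"az":0,"jaw":1},{"tx":0,"ty":0,"tz":-5,"ax":0,"ay":0,"az":0,"jaw":1}]'
python3 plan.py 453.8 -189 60
```

```text
time_s: 19.75
eef_pos: [620.5, -259.8, 87.6]
ee_rot: [-0.0, 0.043, 0.999, 0.0]
force: [0.2, -0.5, 0.6]
grip_width: 1.001
grip_force: 0.0
time_s: 20.38
eef_pos: [620.7, -260.6, 88.5]
ee_rot: [0.001, 0.044, 0.999, -0.0]
force: [-1.1, 0.9, 6.4]
grip_width: 0.381
grip_force: 30.1
time_s: 20.88
eef_pos: [620.7, -260.6, 118.8]
ee_rot: [0.001, 0.044, 0.999, -0.0]
force: [-0.2, 0.7, 0.4]
grip_width: 0.381
grip_force: 29.9
t 20.88 p [ 620.7 -260.6  118.8] phi 85.0 tilt [ 0.06 -0.04] F [-0.2  0.7  0.4] w 32.3 gf 29.9 j6 -2.05 j1 -0.57
tool shift [172.6  56.9  58.5] n40 5
```

```bash
python3 -m jog '[{"tx":18,"ty":6,"tz":0,"ax":0,"ay":0,"az":0,"jaw":1},{"tx":38.6,"ty":12.7,"tz":0,"ax":0,"ay":0,"az":0,"jaw":1},{"tx":38.6,"ty":12.7,"tz":10,"ax":0,"ay":0,"az":0,"jaw":1},{"tx":38.6,"ty":12.7,"tz":20,"ax":0,"ay":0,"az":0,"jaw":1},{"tx":38.8,"ty":12.8,"tz":28,"ax":0,"ay":0,"az":0,"jaw":1}]' >/dev/null
python3 -m jog '[{"tx":0,"ty":0,"tz":10,"ax":0,"ay":0,"az":0,"jaw":1},{"tx":0,"ty":0,"tz":0,"ax":0,"ay":0,"az":0,"jaw":1}]' >/dev/null
python3 plan.py 453.8 -189 24.5
```

```text
t 21.75 p [ 454.1 -189.3   49.9] phi 84.99 tilt [ 0.03 -0.02] F [-0.5  0.  -0.5] w 32.8 gf 29.9 j6 -2.12 j1 -0.63
tool shift [ 0.4  0.2 25.4] n40 1
```

```bash
python3 -m jog '[{"tx":0.4,"ty":0.2,"tz":12,"ax":0,"ay":0,"az":0,"jaw":1},{"tx":0,"ty":0,"tz":8,"ax":0,"ay":0,"az":0,"jaw":1},{"tx":0,"ty":0,"tz":3,"ax":0,"ay":0,"az":0,"jaw":1},{"tx":0,"ty":0,"tz":1,"ax":0,"ay":0,"az":0,"jaw":1},{"tx":0,"ty":0,"tz":1,"ax":0,"ay":0,"az":0,"jaw":1}]'
python3 -m jog '[{"tx":0,"ty":0,"tz":1,"ax":0,"ay":0,"az":0,"jaw":1},{"tx":0,"ty":0,"tz":0,"ax":0,"ay":0,"az":0,"jaw":1}]'
python3 -m jog '[{"tx":0,"ty":0,"tz":1,"ax":0,"ay":0,"az":0,"jaw":1},{"tx":0,"ty":0,"tz":0,"ax":0,"ay":0,"az":0,"jaw":1}]'
```

```text
time_s: 22.38
eef_pos: [453.2, -188.7, 24.8]
ee_rot: [0.0, 0.044, 0.999, -0.0]
force: [-0.6, -0.3, -0.7]
grip_width: 0.378
grip_force: 29.9
time_s: 22.62
eef_pos: [453.1, -188.6, 23.7]
ee_rot: [0.0, 0.044, 0.999, -0.0]
force: [0.7, 0.2, -0.3]
grip_width: 0.389
grip_force: 29.9
time_s: 22.88
eef_pos: [453.1, -188.5, 22.7]
ee_rot: [-0.0, 0.044, 0.999, -0.0]
force: [0.5, 0.7, -0.7]
grip_width: 0.388
grip_force: 29.9
```

```bash
python3 -m jog '[{"tx":0,"ty":0,"tz":0.6,"ax":0,"ay":0,"az":0,"jaw":1},{"tx":0,"ty":0,"tz":0,"ax":0,"ay":0,"az":0,"jaw":1}]'
python3 -m jog '[{"tx":0,"ty":0,"tz":0.6,"ax":0,"ay":0,"az":0,"jaw":1},{"tx":0,"ty":0,"tz":0,"ax":0,"ay":0,"az":0,"jaw":1}]'
```

```text
time_s: 23.12
eef_pos: [453.1, -188.6, 22.4]
ee_rot: [0.0, 0.044, 0.999, -0.0]
force: [-1.4, 1.0, 5.1]
grip_width: 0.382
grip_force: 30.4
time_s: 23.38
eef_pos: [453.2, -188.6, 22.4]
ee_rot: [0.0, 0.044, 0.999, -0.0]
force: [-4.4, 2.9, 12.8]
grip_width: 0.383
grip_force: 31.2
```

```bash
python3 -m jog '[{"tx":0,"ty":0,"tz":-0.8,"ax":0,"ay":0,"az":0,"jaw":1},{"tx":0,"ty":0,"tz":0,"ax":0,"ay":0,"az":0,"jaw":0},{"tx":0,"ty":0,"tz":0,"ax":0,"ay":0,"az":0,"jaw":-1},{"tx":0,"ty":0,"tz":0,"ax":0,"ay":0,"az":0,"jaw":-1},{"tx":0,"ty":0,"tz":0,"ax":0,"ay":0,"az":0,"jaw":-1}]' 
python3 -m jog '[{"tx":0,"ty":0,"tz":-10,"ax":0,"ay":0,"az":0,"jaw":-1},{"tx":0,"ty":0,"tz":-30,"ax":0,"ay":0,"az":0,"jaw":-1},{"tx":0,"ty":0,"tz":-40,"ax":0,"ay":0,"az":0,"jaw":-1},{"tx":0,"ty":0,"tz":-40,"ax":0,"ay":0,"az":0,"jaw":-1},{"tx":0,"ty":0,"tz":-5,"ax":0,"ay":0,"az":0,"jaw":-1}]' >/dev/null
python3 meas.py 620 -260 40 70 90; python3 meas.py 453.5 -189 35 34 50; python3 plan.py 620 -259.5 148 85
```

```text
time_s: 24.0
eef_pos: [453.1, -188.6, 22.2]
ee_rot: [-0.0, 0.044, 0.999, 0.0]
force: [-0.1, -0.3, 0.4]
grip_width: 1.001
grip_force: 0.0
top 337 79.5 [ 620. -259.] ([619.5, -259.0], [53.2, 53.6], 179.1)
   flat [ 620.9 -259.6] ([621.3, -259.5], [51.0, 52.8], 136.6)
scene 617 79.5 [ 625.6 -259.3] ([623.2, -260.2], [53.4, 53.6], 57.2)
   flat [ 624.2 -259.9] ([623.2, -260.4], [52.5, 52.6], 117.9)
   flat [ 458.4 -184.6] ([458.4, -184.6], [0.0, 0.0], 0.0)
scene 171 41.1 [ 455.8 -188.6] ([454.3, -188.5], [32.9, 33.9], 148.7)
   flat [ 454.9 -188.3] ([454.0, -188.3], [32.9, 33.3], 148.7)
t 24.82 p [ 452.6 -188.3  146.5] phi 85.0 tilt [-0.08  0.06] F [-0.1 -0.5 -0.3] w 85.2 gf 0.0 j6 -2.12 j1 -0.63
tool shift [-172.9  -56.4   -1.8] n40 5
az -0.0
```

View pics/scene_last.png

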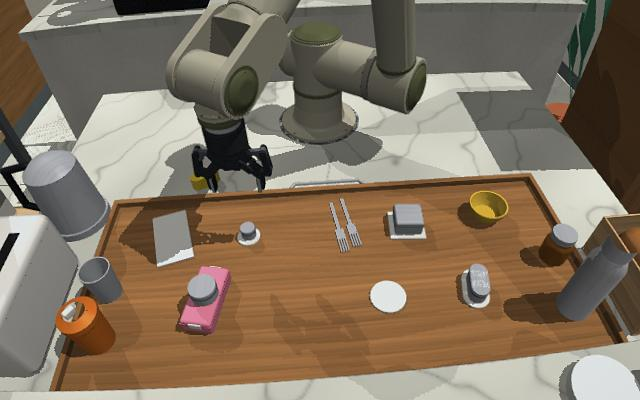

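Pot (248,233), square (407,220) and oval (478,285) all sit on their mats. The round tin is next.

```bash
python3 -m jog '[{"tx":-34.9,"ty":-11.4,"tz":0,"ax":0,"ay":0,"az":0,"jaw":-1},{"tx":-34.9,"ty":-11.4,"tz":0,"ax":0,"ay":0,"az":0,"jaw":-1},{"tx":-34.9,"ty":-11.4,"tz":0,"ax":0,"ay":0,"az":0,"jaw":-1},{"tx":-34.9,"ty":-11.4,"tz":0,"ax":0,"ay":0,"az":0,"jaw":-1},{"tx":-34.9,"ty":-11.4,"tz":0,"ax":0,"ay":0,"az":0,"jaw":-1}]' >/dev/null
python3 -m jog '[{"tx":0,"ty":0,"tz":20,"ax":0,"ay":0,"az":0,"jaw":-1},{"tx":0,"ty":0,"tz":15,"ax":0,"ay":0,"az":0,"jaw":-1},{"tx":0,"ty":0,"tz":0,"ax":0,"ay":0,"az":0,"jaw":-1}]' >/dev/null
python3 plan.py 622 -259.7 53 85
```

```text
t 25.82 p [ 621.  -260.   110.4] phi 85.0 tilt [-0.19  0.12] F [ 0.1 -0.  -0.2] w 85.4 gf 0.0 j6 -2.05 j1 -0.57
tool shift [-1.1  0.3 57.4] n40 2
az -0.0001
```

```bash
python3 -m jog '[{"tx":-1.1,"ty":0.3,"tz":15,"ax":0,"ay":0,"az":0,"jaw":-1},{"tx":0,"ty":0,"tz":20,"ax":0,"ay":0,"az":0,"jaw":-1},{"tx":0,"ty":0,"tz":13,"ax":0,"ay":0,"az":0,"jaw":-1},{"tx":0,"ty":0,"tz":6,"ax":0,"ay":0,"az":0,"jaw":-1},{"tx":0,"ty":0,"tz":3,"ax":0,"ay":0,"az":0,"jaw":-1}]'
python3 -m jog '[{"tx":0,"ty":0,"tz":0,"ax":0,"ay":0,"az":0,"jaw":-0.3},{"tx":0,"ty":0,"tz":0,"ax":0,"ay":0,"az":0,"jaw":1},{"tx":0,"ty":0,"tz":0,"ax":0,"ay":0,"az":0,"jaw":1},{"tx":0,"ty":0,"tz":0,"ax":0,"ay":0,"az":0,"jaw":1}]' 40
python3 -m jog '[{"tx":0,"ty":0,"tz":-5,"ax":0,"ay":0,"az":0,"jaw":1},{"tx":0,"ty":0,"tz":-15,"ax":0,"ay":0,"az":0,"jaw":1},{"tx":0,"ty":0,"tz":-25,"ax":0,"ay":0,"az":0,"jaw":1},{"tx":0,"ty":0,"tz":-25,"ax":0,"ay":0,"az":0,"jaw":1},{"tx":0,"ty":0,"tz":-10,"ax":0,"ay":0,"az":0,"jaw":1}]'
python3 plan.py 634.3 97 60 85
```

```text
time_s: 26.45
eef_pos: [623.2, -260.4, 55.4]
ee_rot: [0.0, 0.044, 0.999, -0.0]
force: [-0.4, -0.3, 0.1]
grip_width: 0.998
grip_force: 0.0
time_s: 26.95
eef_pos: [623.5, -260.6, 56.2]
ee_rot: [0.001, 0.044, 0.999, -0.0]
force: [0.1, 0.5, 6.1]
grip_width: 0.616
grip_force: 42.5
time_s: 27.58
eef_pos: [623.5, -260.6, 137.5]
ee_rot: [0.001, 0.044, 0.999, -0.001]
force: [-0.0, 0.4, -1.5]
grip_width: 0.615
grip_force: 42.2
t 27.57 p [ 623.5 -260.6  137.5] phi 85.0 tilt [ 0.13 -0.08] F [-0.   0.4 -1.5] w 52.3 gf 42.2 j6 -2.05 j1 -0.57
tool shift [ 20.6 357.3  77. ] n40 10
az 0.0
```

```bash
python3 -m jog '[{"tx":1,"ty":20,"tz":0,"ax":0,"ay":0,"az":0,"jaw":1},{"tx":2.1,"ty":37.5,"tz":0,"ax":0,"ay":0,"az":0,"jaw":1},{"tx":2.1,"ty":37.5,"tz":0,"ax":0,"ay":0,"az":0,"jaw":1},{"tx":2.1,"ty":37.5,"tz":0,"ax":0,"ay":0,"az":0,"jaw":1},{"tx":2.1,"ty":37.5,"tz":0,"ax":0,"ay":0,"az":0,"jaw":1}]' >/dev/null
python3 -m jog '[{"tx":2.1,"ty":37.5,"tz":0,"ax":0,"ay":0,"az":0,"jaw":1},{"tx":2.1,"ty":37.5,"tz":0,"ax":0,"ay":0,"az":0,"jaw":1},{"tx":2.1,"ty":37.5,"tz":0,"ax":0,"ay":0,"az":0,"jaw":1},{"tx":2.1,"ty":37.5,"tz":0,"ax":0,"ay":0,"az":0,"jaw":1},{"tx":2.1,"ty":37.5,"tz":10,"ax":0,"ay":0,"az":0,"jaw":1}]' >/dev/null
python3 -m jog '[{"tx":0,"ty":0,"tz":25,"ax":0,"ay":0,"az":0,"jaw":1},{"tx":0,"ty":0,"tz":25,"ax":0,"ay":0,"az":0,"jaw":1},{"tx":0,"ty":0,"tz":15,"ax":0,"ay":0,"az":0,"jaw":1},{"tx":0,"ty":0,"tz":0,"ax":0,"ay":0,"az":0,"jaw":1}]' >/dev/null
python3 plan.py 635.3 97 24 85
```

```text
t 29.32 p [633.5  98.   59. ] phi 85.02 tilt [-0.16  0.01] F [-0.5 -0.1 -1. ] w 52.5 gf 42.3 j6 -1.51 j1 -0.03
tool shift [-2.  -0.9 35. ] n40 1
az 0.0003
```

```bash
python3 -m jog '[{"tx":-2,"ty":-0.9,"tz":15,"ax":0,"ay":0,"az":0,"jaw":1},{"tx":0,"ty":0,"tz":11,"ax":0,"ay":0,"az":0,"jaw":1},{"tx":0,"ty":0,"tz":5,"ax":0,"ay":0,"az":0,"jaw":1},{"tx":0,"ty":0,"tz":2,"ax":0,"ay":0,"az":0,"jaw":1},{"tx":0,"ty":0,"tz":1,"ax":0,"ay":0,"az":0,"jaw":1}]'
python3 -m jog '[{"tx":0,"ty":0,"tz":1,"ax":0,"ay":0,"az":0,"jaw":1},{"tx":0,"ty":0,"tz":0,"ax":0,"ay":0,"az":0,"jaw":1}]'
python3 -m jog '[{"tx":0,"ty":0,"tz":0.8,"ax":0,"ay":0,"az":0,"jaw":1},{"tx":0,"ty":0,"tz":0,"ax":0,"ay":0,"az":0,"jaw":1}]'
```

```text
time_s: 29.95
eef_pos: [636.5, 96.5, 26.5]
ee_rot: [0.0, 0.044, 0.999, 0.0]
force: [-0.1, 0.7, -1.3]
grip_width: 0.62
grip_force: 42.3
time_s: 30.2
eef_pos: [636.4, 96.5, 25.4]
ee_rot: [0.0, 0.044, 0.999, -0.0]
force: [-0.2, 0.4, -1.3]
grip_width: 0.62
grip_force: 42.3
time_s: 30.45
eef_pos: [636.3, 96.4, 24.5]
ee_rot: [-0.0, 0.044, 0.999, -0.0]
force: [-0.6, -0.4, -1.8]
grip_width: 0.615
grip_force: 42.3
```

```bash
python3 -m jog '[{"tx":1,"ty":0.6,"tz":1,"ax":0,"ay":0,"az":0,"jaw":1},{"tx":0,"ty":0,"tz":0.5,"ax":0,"ay":0,"az":0,"jaw":1},{"tx":0,"ty":0,"tz":0,"ax":0,"ay":0,"az":0,"jaw":1}]'
python3 -m jog '[{"tx":0,"ty":0,"tz":0.7,"ax":0,"ay":0,"az":0,"jaw":1},{"tx":0,"ty":0,"tz":0,"ax":0,"ay":0,"az":0,"jaw":1}]'
python3 -m jog '[{"tx":0,"ty":0,"tz":0.7,"ax":0,"ay":0,"az":0,"jaw":1},{"tx":0,"ty":0,"tz":0,"ax":0,"ay":0,"az":0,"jaw":1}]'
```

```text
time_s: 30.82
eef_pos: [635.4, 97.1, 22.9]
ee_rot: [-0.0, 0.044, 0.999, -0.0]
force: [-0.7, 0.1, -1.5]
grip_width: 0.618
grip_force: 42.3
time_s: 31.08
eef_pos: [635.4, 97.1, 22.2]
ee_rot: [-0.0, 0.044, 0.999, -0.0]
force: [0.7, -0.0, -1.4]
grip_width: 0.617
grip_force: 42.3
time_s: 31.32
eef_pos: [635.4, 97.1, 22.2]
ee_rot: [0.0, 0.044, 0.999, -0.0]
force: [-2.7, -0.3, 5.7]
grip_width: 0.613
grip_force: 42.8
```

Contact at 22.2 mm, as expected. I release, rise, and measure the bento and the placed parts.

```bash
python3 -m jog '[{"tx":0,"ty":0,"tz":-0.5,"ax":0,"ay":0,"az":0,"jaw":1},{"tx":0,"ty":0,"tz":0,"ax":0,"ay":0,"az":0,"jaw":-0.4},{"tx":0,"ty":0,"tz":0,"ax":0,"ay":0,"az":0,"jaw":-1},{"tx":0,"ty":0,"tz":0,"ax":0,"ay":0,"az":0,"jaw":-1},{"tx":0,"ty":0,"tz":0,"ax":0,"ay":0,"az":0,"jaw":-1}]' 
python3 -m jog '[{"tx":0,"ty":0,"tz":-10,"ax":0,"ay":0,"az":0,"jaw":-1},{"tx":0,"ty":0,"tz":-30,"ax":0,"ay":0,"az":0,"jaw":-1},{"tx":0,"ty":0,"tz":-40,"ax":0,"ay":0,"az":0,"jaw":-1},{"tx":0,"ty":0,"tz":-40,"ax":0,"ay":0,"az":0,"jaw":-1},{"tx":0,"ty":0,"tz":-5,"ax":0,"ay":0,"az":0,"jaw":-1}]' >/dev/null
for a in "619 -261 90 40 60" "634 97 50 36 60" "633 277.6 60 36 60" "453 172 60 40 70"; do echo "== $a"; python3 meas.py $a; done; python3 plan.py 619.5 -261 148 -102
```

```text
time_s: 31.95
eef_pos: [635.4, 97.1, 22.1]
ee_rot: [0.0, 0.044, 0.999, 0.0]
force: [0.8, 0.1, -0.6]
grip_width: 1.0
grip_force: 0.0
== 619 -261 90 40 60
top 1070 47.4 [ 617.2 -260.4] ([619.1, -261.3], [62.8, 135.7], 168.0)
   flat [ 617.7 -261. ] ([618.5, -261.4], [62.5, 134.7], 168.0)
scene 1886 47.5 [ 625.5 -260.7] ([619.6, -261.6], [62.9, 134.5], 168.8)
   flat [ 624.9 -261.2] ([619.7, -261.2], [62.8, 134.5], 169.2)
== 634 97 50 36 60
== 633 277.6 60 36 60
top 328 45.6 [631.  277.2] ([632.0, 277.5], [37.6, 74.2], 168.8)
   flat [631.9 277.4] ([632.3, 277.4], [37.6, 73.7], 168.8)
scene 588 45.5 [637.5 275.3] ([634.3, 277.2], [38.0, 75.7], 164.3)
   flat [636.5 276.3] ([634.4, 277.6], [37.1, 75.7], 164.7)
== 453 172 60 40 70
t 32.88 p [634.9  97.1 145.8] phi 85.0 tilt [-0.13  0.  ] F [ 0.  -0.5 -0.5] w 84.7 gf 0.0 j6 -1.51 j1 -0.03
tool shift [ -15.9 -358.1   -2.2] n40 9
az -3.0195
  return _methods._mean(a, axis=axis, dtype=dtype,
  ret = ret.dtype.type(ret / rcount)
Traceback (most recent call last):
  File "meas.py", line 9, in <module>
    top=float(np.median(Z[k])); P=np.percentile(Q[k][:,:2],[2,98],axis=0);
                                  ~~~~~~~~~~~~~^^^^^^^^^^^^^^^^^^^^^^^^^^
IndexError: index -1 is out of bounds for axis 0 with size 0
  return _methods._mean(a, axis=axis, dtype=dtype,
  ret = ret.dtype.type(ret / rcount)
Traceback (most recent call last):
  File "meas.py", line 9, in <module>
    top=float(np.median(Z[k])); P=np.percentile(Q[k][:,:2],[2,98],axis=0);
                                  ~~~~~~~~~~~~~^^^^^^^^^^^^^^^^^^^^^^^^^^
IndexError: index -1 is out of bounds for axis 0 with size 0
```

```bash
python3 -m jog '[{"tx":-2,"ty":-44.8,"tz":0,"ax":0,"ay":0,"az":0,"jaw":-1},{"tx":-2,"ty":-44.8,"tz":0,"ax":0,"ay":0,"az":0,"jaw":-1},{"tx":-2,"ty":-44.8,"tz":0,"ax":0,"ay":0,"az":0,"jaw":-1},{"tx":-2,"ty":-44.8,"tz":0,"ax":0,"ay":0,"az":0,"jaw":-1},{"tx":-2,"ty":-44.8,"tz":0,"ax":0,"ay":0,"az":0,"jaw":-1}]' >/dev/null
python3 -m jog '[{"tx":-2,"ty":-44.8,"tz":0,"ax":0,"ay":0,"az":0,"jaw":-1},{"tx":-2,"ty":-44.8,"tz":0,"ax":0,"ay":0,"az":0,"jaw":-1},{"tx":-2,"ty":-44.8,"tz":0,"ax":0,"ay":0,"az":0,"jaw":-1},{"tx":0,"ty":0,"tz":0,"ax":0,"ay":0,"az":0.18,"jaw":-1},{"tx":0,"ty":0,"tz":0,"ax":0,"ay":0,"az":0.18,"jaw":-1}]' >/dev/null
python3 -m jog '[{"tx":0,"ty":0,"tz":0,"ax":0,"ay":0,"az":0.18,"jaw":-1},{"tx":0,"ty":0,"tz":0,"ax":0,"ay":0,"az":0.18,"jaw":-1},{"tx":0,"ty":0,"tz":0,"ax":0,"ay":0,"az":0.18,"jaw":-1},{"tx":0,"ty":0,"tz":0,"ax":0,"ay":0,"az":0.18,"jaw":-1},{"tx":0,"ty":0,"tz":0,"ax":0,"ay":0,"az":0.18,"jaw":-1}]' >/dev/null
python3 -m jog '[{"tx":0,"ty":0,"tz":0,"ax":0,"ay":0,"az":0.18,"jaw":-1},{"tx":0,"ty":0,"tz":0,"ax":0,"ay":0,"az":0.18,"jaw":-1},{"tx":0,"ty":0,"tz":0,"ax":0,"ay":0,"az":0.18,"jaw":-1},{"tx":0,"ty":0,"tz":0,"ax":0,"ay":0,"az":0.18,"jaw":-1},{"tx":0,"ty":0,"tz":0,"ax":0,"ay":0,"az":0.18,"jaw":-1}]' >/dev/null
python3 -m jog '[{"tx":0,"ty":0,"tz":0,"ax":0,"ay":0,"az":0.18,"jaw":-1},{"tx":0,"ty":0,"tz":0,"ax":0,"ay":0,"az":0.18,"jaw":-1},{"tx":0,"ty":0,"tz":0,"ax":0,"ay":0,"az":0.18,"jaw":-1},{"tx":0,"ty":0,"tz":0,"ax":0,"ay":0,"az":0.18,"jaw":-1},{"tx":0,"ty":0,"tz":0,"ax":0,"ay":0,"az":0.18,"jaw":-1}]' >/dev/null
python3 -m jog '[{"tx":0,"ty":0,"tz":0,"ax":0,"ay":0,"az":0.02,"jaw":-1},{"tx":0,"ty":0,"tz":0,"ax":0,"ay":0,"az":0,"jaw":-1}]' >/dev/null
python3 plan.py 619.2 -261.3 80 -101.7
```

```text
t 36.25 p [ 620.  -261.2  146.6] phi -91.3 tilt [-0.04  0.02] F [-0.9  0.8 -0. ] w 85.2 gf 0.0 j6 1.02 j1 -0.57
tool shift [-0.7  0.1 66.6] n40 2
az 0.1815
```

```bash
python3 -m jog '[{"tx":-0.7,"ty":0.1,"tz":0,"ax":0,"ay":0,"az":0.1,"jaw":-1},{"tx":0,"ty":0,"tz":20,"ax":0,"ay":0,"az":0.0815,"jaw":-1},{"tx":0,"ty":0,"tz":25,"ax":0,"ay":0,"az":0,"jaw":-1},{"tx":0,"ty":0,"tz":10,"ax":0,"ay":0,"az":0,"jaw":-1},{"tx":0,"ty":0,"tz":0,"ax":0,"ay":0,"az":0,"jaw":-1}]' >/dev/null
python3 plan.py 619.2 -261.3 14 -101.7
```

```text
t 36.88 p [ 619.3 -261.3   91.8] phi -101.81 tilt [-0.04  0.03] F [-0.1 -0.2  0.1] w 84.7 gf 0.0 j6 1.2 j1 -0.57
tool shift [-0.   0.1 77.8] n40 2
az -0.0019
```

```bash
python3 -m jog '[{"tx":0,"ty":0,"tz":15,"ax":0,"ay":0,"az":0,"jaw":-1},{"tx":0,"ty":0,"tz":25,"ax":0,"ay":0,"az":0,"jaw":-1},{"tx":0,"ty":0,"tz":20,"ax":0,"ay":0,"az":0,"jaw":-1},{"tx":0,"ty":0,"tz":12,"ax":0,"ay":0,"az":0,"jaw":-1},{"tx":0,"ty":0,"tz":5.5,"ax":0,"ay":0,"az":0,"jaw":-1}]'
python3 -m jog '[{"tx":0,"ty":0,"tz":0,"ax":0,"ay":0,"az":0,"jaw":-0.4},{"tx":0,"ty":0,"tz":0,"ax":0,"ay":0,"az":0,"jaw":1},{"tx":0,"ty":0,"tz":0,"ax":0,"ay":0,"az":0,"jaw":1},{"tx":0,"ty":0,"tz":0,"ax":0,"ay":0,"az":0,"jaw":1}]' 50
python3 -m jog '[{"tx":0,"ty":0,"tz":-5,"ax":0,"ay":0,"az":0,"jaw":1},{"tx":0,"ty":0,"tz":-15,"ax":0,"ay":0,"az":0,"jaw":1},{"tx":0,"ty":0,"tz":-25,"ax":0,"ay":0,"az":0,"jaw":1},{"tx":0,"ty":0,"tz":-25,"ax":0,"ay":0,"az":0,"jaw":1},{"tx":0,"ty":0,"tz":-15,"ax":0,"ay":0,"az":0,"jaw":1}]'
python3 plan.py 440.5 -366.2 60 -74.3
```

```text
time_s: 37.5
eef_pos: [619.4, -261.4, 14.0]
ee_rot: [-0.0, 0.995, -0.103, -0.0]
force: [0.9, 1.0, -0.6]
grip_width: 1.002
grip_force: 0.0
time_s: 38.0
eef_pos: [619.8, -261.7, 15.6]
ee_rot: [0.0, 0.995, -0.103, 0.001]
force: [0.3, -0.3, 5.7]
grip_width: 0.718
grip_force: 57.4
time_s: 38.62
eef_pos: [619.7, -261.5, 101.5]
ee_rot: [0.0, 0.995, -0.103, 0.001]
force: [0.5, 0.9, -2.5]
grip_width: 0.715
grip_force: 56.6
t 38.62 p [ 619.7 -261.5  101.5] phi -101.87 tilt [ 0.09 -0.05] F [ 0.5  0.9 -2.5] w 60.7 gf 56.6 j6 1.2 j1 -0.57
tool shift [-153.9  139.3   41.3] n40 6
az -0.4811
```

```bash
python3 -m jog '[{"tx":-14,"ty":12.5,"tz":0,"ax":0,"ay":0,"az":0,"jaw":1},{"tx":-28,"ty":25.4,"tz":0,"ax":0,"ay":0,"az":0,"jaw":1},{"tx":-28,"ty":25.4,"tz":0,"ax":0,"ay":0,"az":0,"jaw":1},{"tx":-28,"ty":25.4,"tz":0,"ax":0,"ay":0,"az":0,"jaw":1},{"tx":-28,"ty":25.4,"tz":0,"ax":0,"ay":0,"az":0,"jaw":1}]' >/dev/null
python3 -m jog '[{"tx":-28,"ty":25.4,"tz":0,"ax":0,"ay":0,"az":0,"jaw":1},{"tx":0,"ty":0,"tz":0,"ax":0,"ay":0,"az":-0.12,"jaw":1},{"tx":0,"ty":0,"tz":0,"ax":0,"ay":0,"az":-0.12,"jaw":1},{"tx":0,"ty":0,"tz":0,"ax":0,"ay":0,"az":-0.12,"jaw":1},{"tx":0,"ty":0,"tz":10,"ax":0,"ay":0,"az":-0.12,"jaw":1}]' >/dev/null
python3 -m jog '[{"tx":0,"ty":0,"tz":20,"ax":0,"ay":0,"az":0,"jaw":1},{"tx":0,"ty":0,"tz":10,"ax":0,"ay":0,"az":0,"jaw":1},{"tx":0,"ty":0,"tz":0,"ax":0,"ay":0,"az":0,"jaw":1}]' >/dev/null
python3 plan.py 440.5 -366.2 22 -74.3
```

```text
t 40.25 p [ 439.8 -365.9   59.2] phi -74.38 tilt [-0.05  0.06] F [-0.5  0.5 -2.4] w 60.8 gf 56.6 j6 0.4 j1 -0.9
tool shift [ 0.6  0.5 37.2] n40 1
az -0.0013
```

```bash
python3 -m jog '[{"tx":0.6,"ty":0.5,"tz":14,"ax":0,"ay":0,"az":0,"jaw":1},{"tx":0,"ty":0,"tz":13,"ax":0,"ay":0,"az":0,"jaw":1},{"tx":0,"ty":0,"tz":7,"ax":0,"ay":0,"az":0,"jaw":1},{"tx":0,"ty":0,"tz":2.5,"ax":0,"ay":0,"az":0,"jaw":1},{"tx":0,"ty":0,"tz":1,"ax":0,"ay":0,"az":0,"jaw":1}]'
python3 -m jog '[{"tx":0,"ty":0,"tz":1,"ax":0,"ay":0,"az":0,"jaw":1},{"tx":0,"ty":0,"tz":0,"ax":0,"ay":0,"az":0,"jaw":1}]'
python3 -m jog '[{"tx":0,"ty":0,"tz":0.7,"ax":0,"ay":0,"az":0,"jaw":1},{"tx":0,"ty":0,"tz":0,"ax":0,"ay":0,"az":0,"jaw":1}]'
```

```text
time_s: 40.88
eef_pos: [440.8, -366.6, 22.2]
ee_rot: [0.0, 0.991, 0.136, 0.0]
force: [-0.1, -0.1, -3.2]
grip_width: 0.717
grip_force: 56.7
time_s: 41.12
eef_pos: [440.7, -366.6, 21.3]
ee_rot: [0.0, 0.991, 0.136, 0.0]
force: [1.1, 0.4, -3.3]
grip_width: 0.716
grip_force: 56.7
time_s: 41.38
eef_pos: [440.7, -366.5, 20.4]
ee_rot: [0.0, 0.991, 0.136, 0.0]
force: [0.4, -0.4, -2.8]
grip_width: 0.719
grip_force: 56.7
```

```bash
python3 -m jog '[{"tx":0,"ty":0,"tz":0.6,"ax":0,"ay":0,"az":0,"jaw":1},{"tx":0,"ty":0,"tz":0,"ax":0,"ay":0,"az":0,"jaw":1}]'
python3 -m jog '[{"tx":0,"ty":0,"tz":0.5,"ax":0,"ay":0,"az":0,"jaw":1},{"tx":0,"ty":0,"tz":0,"ax":0,"ay":0,"az":0,"jaw":1}]'
```

```text
time_s: 41.62
eef_pos: [440.7, -366.5, 19.8]
ee_rot: [0.0, 0.991, 0.136, -0.0]
force: [-1.1, -0.4, -2.7]
grip_width: 0.716
grip_force: 56.7
time_s: 41.88
eef_pos: [440.7, -366.6, 19.5]
ee_rot: [0.0, 0.991, 0.136, 0.0]
force: [-1.9, 1.4, 1.1]
grip_width: 0.714
grip_force: 56.9
```

```bash
python3 -m jog '[{"tx":0,"ty":0,"tz":0.2,"ax":0,"ay":0,"az":0,"jaw":1},{"tx":0,"ty":0,"tz":0,"ax":0,"ay":0,"az":0,"jaw":-0.5},{"tx":0,"ty":0,"tz":0,"ax":0,"ay":0,"az":0,"jaw":-1},{"tx":0,"ty":0,"tz":0,"ax":0,"ay":0,"az":0,"jaw":-1},{"tx":0,"ty":0,"tz":0,"ax":0,"ay":0,"az":0,"jaw":-1}]' 
python3 -m jog '[{"tx":0,"ty":0,"tz":-10,"ax":0,"ay":0,"az":0,"jaw":-1},{"tx":0,"ty":0,"tz":-30,"ax":0,"ay":0,"az":0,"jaw":-1},{"tx":0,"ty":0,"tz":-50,"ax":0,"ay":0,"az":0,"jaw":-1},{"tx":0,"ty":0,"tz":-50,"ax":0,"ay":0,"az":0,"jaw":-1},{"tx":0,"ty":0,"tz":-50,"ax":0,"ay":0,"az":0,"jaw":-1}]' >/dev/null
python3 plan.py 180 -366 210
for a in "634 97 50 36 60" "453 172 60 40 70" "633 277.6 60 36 60" "440 -366 100 40 80" "453.5 -189 35 34 50"; do echo "== $a"; python3 meas.py $a 2>&1 | grep -E "top |scene |flat "; done
```

```text
time_s: 42.5
eef_pos: [440.7, -366.6, 19.1]
ee_rot: [0.0, 0.991, 0.136, 0.0]
force: [0.1, -0.3, -0.1]
grip_width: 1.001
grip_force: 0.0
t 43.12 p [ 440.6 -366.3  211.6] phi -74.37 tilt [ 0.03 -0.04] F [-0.1 -0.1  0.4] w 84.7 gf 0.0 j6 0.4 j1 -0.9
tool shift [-250.8  -70.5    1.5] n40 7
== 634 97 50 36 60
top 309 45.5 [631.4  98.1] ([632.8, 99.7], [53.0, 53.4], 92.9)
   flat [632.1  98.1] ([631.7, 98.2], [51.2, 52.4], 46.5)
scene 587 45.6 [637.5  96. ] ([634.7, 96.3], [52.1, 54.4], 25.2)
   flat [635.7  96.5] ([633.9, 96.7], [50.9, 53.3], 20.6)
== 453 172 60 40 70
top 535 51.4 [451.  172.8] ([451.6, 173.6], [62.7, 63.1], 174.8)
   flat [451.7 173.3] ([451.5, 173.6], [61.8, 62.5], 84.9)
scene 658 50.8 [458.8 170. ] ([454.5, 171.6], [61.4, 64.2], 175.0)
   flat [456.8 170.8] ([454.5, 171.9], [60.9, 64.1], 175.1)
== 633 277.6 60 36 60
top 341 45.9 [631.6 276.3] ([631.9, 277.3], [38.6, 73.6], 168.6)
   flat [632.  276.9] ([631.9, 277.3], [38.6, 73.6], 168.6)
scene 585 45.6 [637.3 275.4] ([634.5, 277.3], [37.5, 76.2], 165.6)
   flat [636.3 276.3] ([634.5, 277.3], [37.5, 76.2], 165.4)
== 440 -366 100 40 80
top 537 51.0 [ 468.3 -351.4] ([456.7, -360.6], [62.2, 98.4], 14.3)
   flat [ 468.7 -352.6] ([456.7, -360.7], [62.1, 98.4], 14.4)
scene 1310 51.7 [ 450.2 -362.4] ([441.4, -365.9], [64.3, 136.5], 15.3)
   flat [ 447.8 -363.9] ([442.4, -366.1], [63.5, 133.4], 16.2)
== 453.5 -189 35 34 50
top 130 41.5 [ 450.4 -186.6] ([450.7, -186.9], [31.4, 33.7], 12.7)
   flat [ 451.  -186.7] ([450.8, -187.0], [30.5, 32.9], 0.9)
scene 171 40.9 [ 455.8 -188.6] ([454.1, -189.1], [33.2, 33.7], 107.5)
   flat [ 455.1 -188.5] ([453.9, -188.6], [32.4, 33.2], 17.8)
```

View pics/scene_last.png

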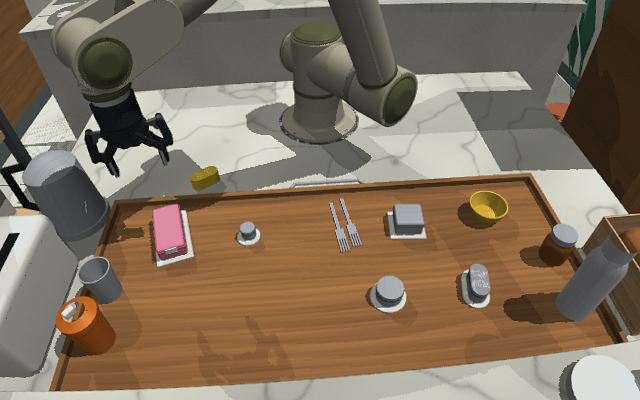

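All five containers are upright and centred on their mats: bento (170,232), pot (248,232), square (407,219), round (389,291) and oval (478,285). I hand the job in.

```bash
python3 -c "from rig import finish_job; print(finish_job())"
```

```text
the job is handed in; nothing more can be done
None
```

All five containers are set upright on their own mats, within about 2 mm of centre and lined up by camera measurement, in about 44 s of robot time; the job is handed in, and no verdict came back.

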